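Lock the inspection turntable with its safety bolt

ROBOT

A 6-joint arm with a two-finger parallel gripper is mounted at the origin on the work surface. World frame = base frame: x ahead of the robot, y to its left, z up, the work surface at z = 0. Lengths are in m, angles in rad, forces in N, time in s.
With the tool pointing down it reaches from about 0.275 to 0.825 m from the base axis. Payload 4.9 kg.
Tool frame: the origin (TCP) lies midway between the tips of the shut fingers; the grasp point (between the pads) lies 19 mm behind it; z points along the fingers, y is the line along which they close (so a half turn about z gives the same grasp; the last joint's range is limited). The gripper opens to 85 mm and grips with 20 to 120 N. Pads are 22 mm wide; open, the fingers measure 114 mm over their backs; the gripper's body (76 mm by 85 mm) begins 54 mm behind the grasp point. The pads swing forward as they close: fully open they stand 13 mm farther back than shut.
Start: joints at [0.969, 0.326, -0.193, 1.052, 0, 1.437], TCP at [0.248, 0.491, 0.231] pointing down, gripper open.
Joint ranges: [-2.65, 2.65], [-0.97, 1.79], [-1.3, 1.35], [-1.93, 2.1], [-1.47, 1.37], [-3.14, 3.14]. Speed limits (rad/s): [2.57, 2.57, 3.14, 3.14, 3.14, 3.14].

INTERFACE

Orientations are given as a unit quaternion [x, y, z, w].
In Python, from bench import arm gives the robot as it stands. The module is installed in compiled form; this text tells all that it offers.
- The arm moves only by the tool arm_command, never from a script. Its argument "targets" is a list of rows, each a list of 3 entries, a list of its own where there are three numbers: the shift along the tool's x, y, z each as a share of 500 mm, from -1 to 1, then the turn about the tool's z as a share of pi/4 rad, from -1 to 1, then the closure, from -1 (fully open) to 1 (shut). A call has 1 to 5 rows; each row is the pose to reach, as a shift and turn from the pose commanded when the call began, along the tool's axes at that moment; what a row does not reach only later rows make up. A row lasts 1/12 s, in which the tool goes at most 41.7 mm and 7.16 degrees, less where a joint would pass 70% of its speed; a pose out of reach is approached as far as the arm can. A call with a number of a shift or a turn outside -1 to 1 is refused whole. A call with a gripper value outside its range is refused whole. The fingers move at their own pace and stop on an object; the grip force is fixed at half the most. Time passes only in rows, so rows that repeat a pose let the fingers close. It gives the time, the measured TCP pose, the force, the opening and the grip force at its end, in the units of the state.
- arm.read_state(): the state, without advancing time (a new reading comes with each control period).
- arm.read_camera(name): name is "side" or "top" or "wrist"; returns (picture, depth): 400x640x3 uint8, blue, green, red; 400x640 float32, m along the optical axis (not along the pixel's ray), 0 where there is no reading.
- arm.get_calibration(name): a dict with "intrinsics" (3x3 intrinsics, pixels), "T" (4x4, takes a point from camera to world coordinates); the wrist camera has in their place "tool_from_camera" (4x4, takes a point from camera to tool coordinates, whose origin is the TCP and whose axes are the flange's). Camera axes: x right, y up, looking along -z (the intrinsics and any distortion apply to the point x, -y, -z); pixel columns grow to the right and rows downward; lengths in m; the calibration is good to about 2 mm. A picture is of the moment at which its call begins: read the wrist's pose just before it. get_calibration takes no time and is no camera call.
- arm.finish_job(): hands the job in; it is judged then, once.
Trained networks look in the newest picture that a camera, given by its name, has taken for a name from the list of things; names that differ only in an ending like _2 or _b are one class to them, and where a whole thing is asked for, a point or a joint stands for the part that bears it (a point fixed in the world has none). Each returns a list of dicts, best first, with "score" (0 to 1); they miss things now and then, are a little off and sometimes report something else, mostly with a low value. They report only what shows in the picture. A call takes as long as a camera call.
- arm.recognise(target, camera): "extent" ([centre column, centre row, width, height] in pixels, round what is visible of it).
- arm.mark_of(target, camera): "at" ([row, column] in pixels: a listed point, or the origin of a listed thing).
The state is a dict: "clock": time; "joint_positions": joint angles; "qvel": joint speeds; "tau": joint torques, N m; "tcp_pos": TCP position; "ee_rot": TCP orientation; "force": force on the tool from outside, world axes, zero at the start; "moment": the same for the moment, N m; "gripper_width": finger opening in m; "grip_force": force on a finger pad.
Only numpy, scipy, OpenCV 4.12 (cv2) and the standard library are available. Lean on these libraries where they do the work, as an engineer would, in place of code of your own. Each camera call takes 0.05 s, during which the arm holds its last target. There are 200 camera calls.

TASK

Lock the inspection turntable: press the red spring safety catch down with one fingertip and, keeping it held down all the way, push the brass bolt by its upright lug with the other fingertip until it is fully home in the turntable's rim. Then take the hand away so that the catch springs back up and locks the bolt. Do not turn the turntable, and leave the tees, the measuring tools, the cup and the box where they are.

Things in the scene. Friction and masses are not known exactly. Their poses are not given: they have to be found in the camera images.
- unit: Fixed green base of turntable and lock, on a granite slab (slab top at world z = 0.030). Origin: its underside, on the bolt's centre line. x = the way the bolt slides home, towards the platter; y left; z up. In these axes the bolt's bar is at y = 0, 16 mm wide, top at z = 45 mm; a guide bridge spans it from x = 26 to 62 mm, top 51.5 mm; the red catch bar is at y = -48 mm.
- lug_back (a point): Point on the centre line of the back face (to be pushed; looks to the unit's -x) of the bolt's upright brass lug, 14 mm below its top. Moves with the bolt; axes as the unit's. The lug is 28 mm wide (y), 12 mm thick (x) and rises from the bar's top (45 mm) to 84 mm above the unit's origin. Behind it nothing stands higher than the bar.
- bolt (a joint): Travel of the bolt in m: 0 to 0.004 at the start (drawn back), 0.036 fully home at its stop. Sliding friction about 2 N, no spring. Teeth under the bar meet the catch's pawl: with the catch up the bolt stops at about 0.005; with it down 6 mm or more the bolt runs free. If let up part way, the catch drops in a middle notch and blocks the bolt.
- catch_top (a point): Centre of the top face of the red catch, a flat press bar 120 mm long (unit's x) by 28 mm wide (y). Top 64 mm above the unit's origin when up, 52 mm fully down; goes straight down without tilting; axes as the unit's. It spans x = -90 to 30 mm beside the bolt, so a fingertip pressing it can slide along it for the bolt's whole travel; it lies 48 mm from the lug, centre to centre.
- catch (a joint): How far the catch is pressed down in m: 0 up, 0.012 fully down on its stop; about 0.009 is a comfortable depth to hold. Spring about 3 N at the top, 7 N fully down; smooth top (friction about 0.3). It springs back up when let go.
- platter (a joint): Turn of the steel turntable platter in rad, 0 at the start with its notch facing the bolt. Platter 200 mm across, top 48 mm above the unit's origin, axis at the unit's x = 190 mm, y = 0. It turns with some friction if pushed. Leave it.
- tee_a: one of three threaded brass tee fittings, 68 x 49 x 30 mm, lying on the platter; leave it. Origin at the centre of its underside.
- tee_b: second brass tee, on the slab beside the lock; leave it. Origin at the centre of its underside.
- tee_c: third brass tee, on the slab; leave it. Origin at the centre of its underside.
- caliper: silver vernier caliper, 220 x 70 x 9 mm, lying on the slab; leave it. Origin at the centre of its underside.
- magnifier: black bakelite magnifier on a stand, 72 mm round foot, 110 mm tall; leave it. Origin at the centre of its underside.
- cup: blue plastic sorting cup, 72 mm across, 75 mm tall; leave it. Origin at the centre of its underside.
- gauge_box: closed wooden gauge-block box 90 x 45 x 30 mm; leave it. Origin at the centre of its underside.

How it is judged:
By the outcome, as a careful person would: the job done as asked, in the order asked, and still so for the second after the job is handed in, with the robot touching nothing.
It also fails if it takes over 48 s, if anything falls off the work surface, if the arm or the gripper's body presses on something with over 40 N, if the wrist force passes 120 N, or if a joint passes its speed limit or range.

## Working session

There is one attempt and no reset: what is moved stays moved. The work goes in short steps, Python scripts to look and compute and a tool call to move; the robot and the scene stay as the last step left them, time stands still between calls to the robot, and variables do not carry over. Pictures are saved under pics/ and viewed, at most 10 in all, crops included, and the job is handed in when it is done.

Besides the shell and the picture viewer there is one more tool, called as a command line: name --argument value ..., lists and objects as JSON in quotes. arm_command: Moves the arm, as the interface text tells. Shift numbers are shares of 500 mm and turn numbers shares of pi/4 rad, none past 1 either way. Its arguments: {"type":"object","properties":{"targets":{"type":"array","items":{"type":"array"}}},"required":["targets"]}

```bash
mkdir -p pics; cat > h.py <<'E'
import numpy as np, cv2
from bench import arm
from scipy.spatial.transform import Rotation as R
def world(cam,depth,r,c,st=None):
    k=arm.get_calibration(cam); K=k["intrinsics"]; r0,c0=int(round(r)),int(round(c))
    w=depth[max(r0-1,0):r0+2,max(c0-1,0):c0+2]; w=w[w>0]; d=np.median(w) if len(w) else np.nan
    p=np.array([(c-K[0][2])/K[0][0]*d,-(r-K[1][2])/K[1][1]*d,-d,1])
    if "T" in k: return (np.array(k["T"])@p)[:3]
    q=(np.array(k["tool_from_camera"])@p)[:3]
    return R.from_quat(st["ee_rot"]).apply(q)+st["tcp_pos"]
E
python3 - <<'E'
from h import *
s=arm.read_state(); print(s)
for c in ["side","top"]:
    im,d=arm.read_camera(c); cv2.imwrite(f"pics/{c}0.png",im); np.save(f"{c}0.npy",d)
    print(c,{k:np.round(v,3).tolist() for k,v in arm.get_calibration(c).items()})
    for t in ["lug_back","catch_top","unit","platter"]:
        for o in arm.mark_of(t,c)[:2]: print(t,o,world(c,d,*o["at"]).round(4))
E
```

```text
{'clock': 0.0, 'joint_positions': array([ 9.68819305e-01,  3.26945235e-01, -1.93598556e-01,  1.05199739e+00,
        1.42520417e-06,  1.43660011e+00]), 'qvel': array([-0.00070899,  0.00043517,  0.00071187, -0.00016987,  0.00100091,
       -0.00083392]), 'tau': array([-5.18120742e-04, -4.43398046e+01,  2.62444496e+01,  1.54395687e-02,
       -1.18890966e-04, -2.09348451e-05]), 'tcp_pos': array([0.24764978, 0.4904308 , 0.23049553]), 'ee_rot': array([ 2.31763657e-01,  9.72771734e-01, -8.13734981e-04, -3.14591693e-04]), 'force': array([-0.80827281, -0.2491543 ,  0.23603   ]), 'moment': array([ 0.00099261, -0.00057853, -0.00319866]), 'grip_force': 0.0, 'gripper_width': 0.08550292915295639}
side {'intrinsics': [[398.69, 0.0, 320.816], [0.0, 398.69, 200.975], [0.0, 0.0, 1.0]], 'T': [[0.765, 0.37, -0.527, 0.052], [-0.644, 0.432, -0.632, -0.595], [-0.006, 0.822, 0.569, 0.657], [0.0, 0.0, 0.0, 1.0]]}
lug_back {'at': [225.1, 344.5], 'score': 0.68} [ 0.5356 -0.0958  0.1126]
catch_top {'at': [238.2, 352.2], 'score': 0.82} [ 0.5335 -0.1235  0.0939]Traceback (most recent call last):
  File "<stdin>", line 7, in <module>
ValueError: it knows: caliper, catch_top, cup, gauge_box, lug_back, magnifier, tee, unit
```

```bash
python3 - <<'E'
from h import *
for c in ["top","side"]:
    im,d=arm.read_camera(c); cv2.imwrite(f"pics/{c}1.png",im); np.save(f"{c}0.npy",d)
    for t in ["lug_back","catch_top","unit"]:
        for o in arm.mark_of(t,c)[:2]: print(c,t,o,world(c,d,*o["at"]).round(4))
    # red catch: segment
    hsv=cv2.cvtColor(im,cv2.COLOR_BGR2HSV); m=(((hsv[...,0]<8)|(hsv[...,0]>172))&(hsv[...,1]>150)&(hsv[...,2]>80)).astype(np.uint8)
    n,l,st,ce=cv2.connectedComponentsWithStats(m)
    for i in range(1,n):
        if st[i,4]>60:
            P=np.array([world(c,d,r,q) for r,q in np.argwhere(l==i)]); P=P[np.isfinite(P[:,2])]
            P=P[abs(P[:,2]-.094)<.006]
            if len(P)>10:print(c,st[i],ce[i].round(1),len(P),P.mean(0).round(4),cv2.minAreaRect((P[:,:2]*1000).astype(np.float32)))
E
```

```text
top lug_back {'at': [211.5, 367.2], 'score': 0.68} [ 0.5351 -0.0843  0.1036]
top catch_top {'at': [214.9, 383.1], 'score': 0.78} [ 0.5276 -0.1263  0.0941]
top unit {'at': [204.1, 363.4], 'score': 0.87} [ 0.5576 -0.0784  0.0623]
top unit {'at': [215.9, 384.0], 'score': 0.29} [ 0.5251 -0.1288  0.093 ]
top [375 194  19  46 470] [383.9 216.3] 462 [ 0.524  -0.1286  0.0929] ((524.5443115234375, -128.8384246826172), (26.212255477905273, 117.00789642333984), 77.9259262084961)
side lug_back {'at': [225.2, 340.7], 'score': 0.97} [ 0.5325 -0.0869  0.1086]
side catch_top {'at': [238.4, 352.6], 'score': 0.73} [ 0.5333 -0.125   0.0944]
side catch_top {'at': [223.9, 342.5], 'score': 0.49} [ 0.535  -0.0899  0.1128]
side [324 231  53  26 574] [349.9 243. ] 542 [ 0.5197 -0.1307  0.0935] ((523.41162109375, -128.57106018066406), (28.69167137145996, 119.11605072021484), 78.70299530029297)
```

View pics/side0.png

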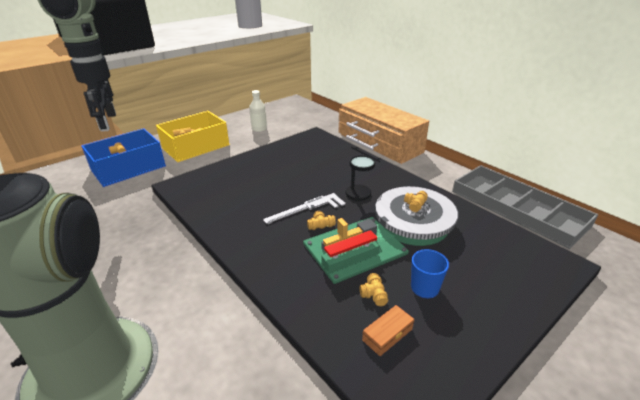

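View pics/top1.png

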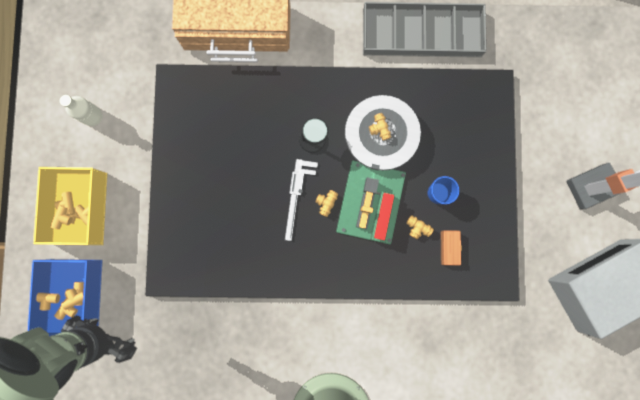

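The overview shows the red catch at about (384,216) in the top view, with the lug left of it at about (367,210). The platter is up-image and the unit's x points about -12° from world x. I'm moving in now.

arm_command --targets '[[[-0.3,-0.255,0],-0.336,0.15],[[-0.3,-0.255,0],-0.336,0.15],[[-0.3,-0.255,0],-0.336,0.15],[[-0.3,-0.255,0],-0.336,0.15],[[-0.3,-0.255,0],-0.336,0.15]]'

```text
clock: 1.02
tcp_pos: [0.3247, 0.3074, 0.2313]
ee_rot: [0.102, 0.995, -0.0, 0.0]
force: [1.6, 0.5, -0.1]
gripper_width: 0.0361
grip_force: 0.0
```

```bash
cat > go.py <<'E'
import sys; from h import *
s=arm.read_state(); r=R.from_quat(s["ee_rot"])
t=np.array([float(a) for a in sys.argv[1:4]]); print(s["clock"],s["tcp_pos"].round(4),s["gripper_width"],s["force"].round(2),r.as_matrix().round(3).tolist())
print("share",(r.inv().apply(t-s["tcp_pos"])/.5).round(4))
E
python3 go.py .499 -.099 .23
```

```text
1.0167 [0.3247 0.3074 0.2313] 0.036139316197056855 [ 1.64  0.49 -0.15] [[-0.979, 0.202, 0.0], [0.202, 0.979, -0.0], [-0.001, -0.0, -1.0]]
share [-0.5058 -0.7255  0.0031]
```

arm_command --targets '[[[-0.17,-0.242,0],0,0.15],[[-0.17,-0.242,0],0,0.15],[[-0.17,-0.242,0],0,0.15],[[-0.17,-0.242,0],0,0.15]]'

```text
clock: 1.35
tcp_pos: [0.3843, 0.1706, 0.2316]
ee_rot: [0.103, 0.995, -0.0, 0.001]
force: [0.7, 0.3, 0.8]
gripper_width: 0.0365
grip_force: 0.0
```

arm_command --targets '[[[-0.17,-0.242,0],0,0.15],[[-0.17,-0.242,0],0,0.15],[[-0.17,-0.242,0],0,0.15],[[-0.17,-0.242,0],0,0.15]]'

```text
clock: 1.68
tcp_pos: [0.4435, 0.0345, 0.2317]
ee_rot: [0.103, 0.995, -0.001, 0.001]
force: [1.0, 1.1, -0.0]
gripper_width: 0.0366
grip_force: 0.0
```

arm_command --targets '[[[-0.15,-0.23,0],0,0.15],[[-0.15,-0.23,0],0,0.15],[[-0.15,-0.23,0],0,0.15],[[-0.15,-0.23,0],0,0.15],[[-0.15,-0.23,0],0,0.15]]'

```text
clock: 2.1
tcp_pos: [0.4932, -0.0928, 0.2311]
ee_rot: [0.104, 0.995, -0.0, 0.0]
force: [0.4, 0.3, -0.2]
gripper_width: 0.0366
grip_force: 0.0
```

```bash
python3 go.py .499 -.099 .23; cat > w.py <<'E'
import sys; from h import *
s=arm.read_state(); im,d=arm.read_camera("wrist"); cv2.imwrite(f"pics/{sys.argv[1]}.png",im); np.savez(f"{sys.argv[1]}.npz",d=d,p=s["tcp_pos"],q=s["ee_rot"])
for t in ["lug_back","catch_top","unit"]:
    for o in arm.mark_of(t,"wrist")[:2]: print(t,o,world("wrist",d,*o["at"],s).round(4))
K=arm.get_calibration("wrist"); print({k:np.round(v,3).tolist() for k,v in K.items()})
K_=np.array(K["intrinsics"]); T=np.array(K["tool_from_camera"])
v,u=np.mgrid[:400,:640]; X=np.stack([(u-K_[0,2])/K_[0,0]*d,-(v-K_[1,2])/K_[1,1]*d,-d],-1)
W=R.from_quat(s["ee_rot"]).apply((X.reshape(-1,3)@T[:3,:3].T+T[:3,3])).reshape(400,640,3)+s["tcp_pos"]; W[d<=0]=np.nan
np.save("W.npy",W); hsv=cv2.cvtColor(im,cv2.COLOR_BGR2HSV)
m=((hsv[...,0]<8)|(hsv[...,0]>172))&(hsv[...,1]>150)&(hsv[...,2]>80)
P=W[m]; P=P[np.abs(P[:,2]-.094)<.006]
if len(P)>20: print("red",len(P),np.median(P[:,2]),cv2.minAreaRect((P[:,:2]*1000).astype(np.float32)))
m2=(hsv[...,0]>10)&(hsv[...,0]<30)&(hsv[...,1]>100)&(np.abs(W[...,2]-.114)<.004)
n,l,st,ce=cv2.connectedComponentsWithStats(m2.astype(np.uint8))
for i in range(1,n):
    if st[i,4]>30:
        P=W[l==i]; print("lugtop",st[i],np.median(P[:,2]),cv2.minAreaRect((P[:,:2]*1000).astype(np.float32)))
E
python3 w.py w0
```

```text
2.1 [ 0.4932 -0.0928  0.2311] 0.03660097828619351 [ 0.38  0.29 -0.18] [[-0.978, 0.207, 0.001], [0.207, 0.978, -0.001], [-0.001, -0.001, -1.0]]
share [-0.0139 -0.0097  0.0023]
lug_back {'at': [225.5, 336.2], 'score': 0.91} [ 0.533  -0.0845  0.0973]
lug_back {'at': [224.6, 333.0], 'score': 0.54} [ 0.5324 -0.0875  0.0948]
catch_top {'at': [226.4, 288.9], 'score': 0.96} [ 0.5247 -0.1316  0.0956]
unit {'at': [225.8, 334.2], 'score': 0.74} [ 0.5324 -0.0865  0.0984]
{'intrinsics': [[295.674, 0.0, 319.593], [0.0, 295.674, 199.012], [0.0, 0.0, 1.0]], 'tool_from_camera': [[0.0, 0.959, 0.284, 0.073], [1.0, -0.0, -0.001, -0.0], [-0.001, 0.284, -0.959, -0.144], [0.0, 0.0, 0.0, 1.0]]}
red 2820 0.09500916185337256 ((522.5238647460938, -128.91989135742188), (27.91887664794922, 119.1094970703125), 78.15804290771484)
lugtop [325 230  30  14 365] 0.11483334671995225 ((539.0262451171875, -83.50951385498047), (27.6572265625, 12.174025535583496), 76.88721466064453)
```

View pics/w0.png

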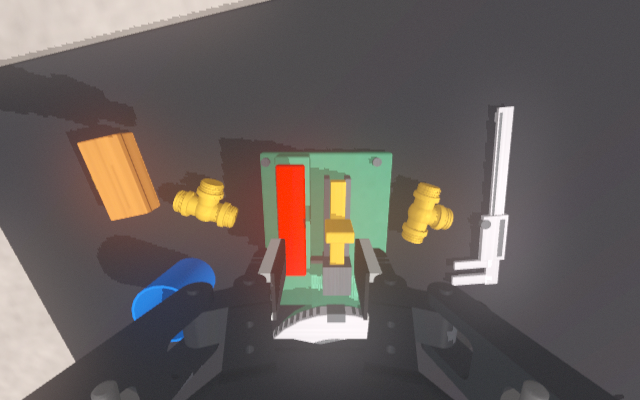

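The wrist view shows the catch at about (291,220) and the lug top at about (340,231). The fingertips straddle the line between catch and lug. Yaw is -11.9° and the lug back is at about (0.533,-0.082). I'll line up behind the lug and go down.

```bash
python3 go.py .5057 -.1011 .115; python3 - <<'E'
from h import *
W=np.load("W.npy"); s=arm.read_state(); r=R.from_quat(s["ee_rot"])
T=r.inv().apply((W-s["tcp_pos"]).reshape(-1,3)).reshape(400,640,3)*1000
for a,b in [(250,290),(355,390)]:
    Q=T[225:330,a:b].reshape(-1,3); Q=Q[(abs(Q[:,0])<16)&(Q[:,2]<15)]; print(len(Q),np.nanpercentile(Q,[1,50,99],axis=0).round(1).tolist())
E
```

```text
2.3 [ 0.4913 -0.0884  0.2312] 0.036386520862678316 [-0.79  0.45 -0.29] [[-0.98, 0.201, -0.001], [0.201, 0.98, 0.001], [0.001, 0.001, -1.0]]
share [-0.0336 -0.0193  0.2323]
2672 [[-12.5, -35.1, -77.5], [8.8, -23.7, -39.3], [15.6, -18.1, -5.1]]
2635 [[-12.4, 9.6, -77.7], [8.6, 15.3, -39.3], [15.4, 26.6, -7.0]]
```

```bash
python3 w.py w1; python3 go.py .5057 -.1011 .115;
```

```text
lug_back {'at': [230.9, 331.8], 'score': 0.74} [ 0.5328 -0.0848  0.1041]
catch_top {'at': [229.3, 286.6], 'score': 0.89} [ 0.5254 -0.1298  0.0954]
unit {'at': [226.7, 331.1], 'score': 0.82} [ 0.5326 -0.085   0.0933]
{'intrinsics': [[295.674, 0.0, 319.593], [0.0, 295.674, 199.012], [0.0, 0.0, 1.0]], 'tool_from_camera': [[0.0, 0.959, 0.284, 0.073], [1.0, -0.0, -0.001, -0.0], [-0.001, 0.284, -0.959, -0.144], [0.0, 0.0, 0.0, 1.0]]}
red 2609 0.09503197508137878 ((522.2051391601562, -128.5293731689453), (28.007381439208984, 118.20632934570312), 78.54586791992188)
lugtop [321 234  29  13 363] 0.11481589219191629 ((539.1878051757812, -83.13349914550781), (27.161592483520508, 12.338780403137207), 78.44124603271484)
2.5 [ 0.4918 -0.0885  0.2315] 0.03613411627356684 [ 0.38 -0.29 -0.34] [[-0.98, 0.201, 0.0], [0.201, 0.98, 0.0], [-0.0, 0.0, -1.0]]
share [-0.0323 -0.019   0.233 ]
```

arm_command --targets '[[[-0.032,-0.019,0.1],0,0.15],[[-0.032,-0.019,0.18],0,0.15],[[-0.032,-0.019,0.253],0,0.15],[[-0.032,-0.019,0.253],0,0.15],[[-0.032,-0.019,0.253],0,0.15]]'

```text
clock: 2.92
tcp_pos: [0.5033, -0.1009, 0.103]
ee_rot: [0.101, 0.995, 0.001, -0.003]
force: [0.9, 0.6, 0.4]
gripper_width: 0.037
grip_force: 0.0
```

```bash
python3 w.py w2|grep -v intrin; python3 go.py .5057 -.1011 .088;
```

```text
lug_back {'at': [289.1, 364.3], 'score': 0.96} [ 0.5038 -0.0827  0.1414]
catch_top {'at': [287.9, 279.4], 'score': 0.94} [ 0.5025 -0.1194  0.131 ]
unit {'at': [272.2, 346.6], 'score': 0.74} [ 0.5327 -0.0894  0.0768]
red 5276 0.09498258706650728 ((513.144775390625, -126.90853118896484), (27.77936553955078, 100.3691635131836), 78.16937255859375)
lugtop [339 302  30  25 547] 0.11475062594612247 ((537.2649536132812, -89.65523529052734), (15.194604873657227, 12.787885665893555), 75.5678939819336)
3.1167 [ 0.5078 -0.1027  0.1075] 0.03654935514181055 [ 0.43 -0.09  0.43] [[-0.979, 0.202, 0.004], [0.202, 0.979, -0.002], [-0.005, -0.001, -1.0]]
share [0.0049 0.0023 0.0389]
```

View pics/w2.png

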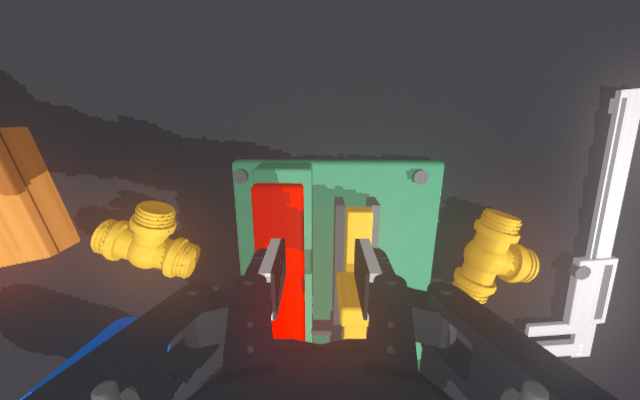

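arm_command --targets '[[[0,0,0.02],0,0.15],[[0,0,0.036],0,0.15],[[0,0,0.036],0,0.15],[[0,0,0.036],0,0.15]]'

```text
clock: 3.45
tcp_pos: [0.5069, -0.1027, 0.0874]
ee_rot: [0.102, 0.995, -0.0, 0.001]
force: [1.7, -1.2, 4.7]
gripper_width: 0.0359
grip_force: 2.2
```

arm_command --targets '[[[0,0,0.006],0,0.15],[[0,0,0.006],0,0.15],[[0,0,0.006],0,0.15]]'

```text
clock: 3.7
tcp_pos: [0.5068, -0.1027, 0.0846]
ee_rot: [0.102, 0.995, -0.0, 0.001]
force: [1.3, -1.6, 4.4]
gripper_width: 0.0362
grip_force: 2.7
```

arm_command --targets '[[[0,0,0.006],0,0.15],[[0,0,0.006],0,0.15],[[0,0,0.006],0,0.15]]'

```text
clock: 3.95
tcp_pos: [0.5068, -0.1027, 0.0816]
ee_rot: [0.102, 0.995, -0.0, 0.001]
force: [1.2, 0.0, 6.3]
gripper_width: 0.0364
grip_force: 3.1
```

```bash
python3 w.py w3|grep -v intrin; python3 go.py .5057 -.1011 .08
```

```text
lug_back {'at': [312.2, 372.1], 'score': 0.92} [ 0.4926 -0.0846  0.1526]
catch_top {'at': [293.6, 277.3], 'score': 0.93} [ 0.5049 -0.1211  0.1152]
catch_top {'at': [246.0, 624.1], 'score': 0.52} [0.5657 0.1005 0.0381]
unit {'at': [279.0, 348.5], 'score': 0.94} [ 0.5359 -0.0908  0.0646]
lugtop [344 323  24  17 314] 0.11379313024854301 ((533.1124267578125, -92.56147766113281), (7.295127868652344, 13.013813972473145), 16.32745933532715)
4.15 [ 0.5068 -0.1027  0.0817] 0.03622385159410568 [1.97 0.01 5.74] [[-0.979, 0.203, 0.002], [0.203, 0.979, -0.001], [-0.002, -0.0, -1.0]]
share [0.0029 0.0027 0.0034]
```

```bash
cat > red.py <<'E'
from h import *
im=cv2.imread("pics/"+__import__("sys").argv[1]+".png"); W=np.load("W.npy"); hsv=cv2.cvtColor(im,cv2.COLOR_BGR2HSV)
m=((hsv[...,0]<8)|(hsv[...,0]>172))&(hsv[...,1]>150)&(hsv[...,2]>80)
z=W[m][:,2]; z=z[np.isfinite(z)]; print("red z",len(z),np.percentile(z,[20,50,80]).round(4))
m=(hsv[...,0]>10)&(hsv[...,0]<30)&(hsv[...,1]>100)
P=W[m]; lp=np.array([.533,-.082]); a=np.radians(-11.7); ux=np.array([np.cos(a),np.sin(a)]); uy=np.array([-ux[1],ux[0]])
xy=(P[:,:2]-lp); X=xy@ux*1000; Y=xy@uy*1000; k=(abs(Y)<16)&(X>-30)&(X<70)&(P[:,2]>.109)&(P[:,2]<.118)
print("lug top x rel start back",k.sum(),np.percentile(X[k],[1,50,99]).round(1) if k.sum()>5 else None, np.median(P[k,2]))
E
python3 red.py w3
```

```text
red z 5146 [0.0832 0.0837 0.0843]
lug top x rel start back 361 [-11.8   1.    6. ] 0.11339895469842777
```

arm_command --targets '[[[-0.008,0,-0.002],0,0.15],[[-0.016,0,-0.002],0,0.15],[[-0.024,0,-0.002],0,0.15],[[-0.032,0,-0.002],0,0.15],[[-0.032,0,-0.002],0,0.15]]'

```text
clock: 4.57
tcp_pos: [0.5197, -0.1051, 0.0816]
ee_rot: [0.102, 0.995, 0.0, -0.002]
force: [-2.2, -0.2, 7.2]
gripper_width: 0.0364
grip_force: 3.3
```

```bash
python3 w.py w4|grep lugtop; python3 red.py w4; python3 go.py .54 -.11 .08
```

```text
lugtop [345 301  24  31 538] 0.11461309697033166 ((538.386962890625, -92.51329040527344), (10.188872337341309, 14.054643630981445), 79.4464111328125)
red z 6180 [0.0831 0.0837 0.0842]
lug top x rel start back 561 [ 1.3  6.9 13.7] 0.11459249715563784
4.7667 [ 0.5197 -0.1051  0.0817] 0.03638402398482243 [-3.78  1.01  5.47] [[-0.979, 0.203, -0.003], [0.203, 0.979, 0.001], [0.003, -0.0, -1.0]]
share [-0.0418 -0.0013  0.0033]
```

arm_command --targets '[[[-0.008,0,0],0,0.15],[[-0.016,0,0],0,0.15],[[-0.024,0,0],0,0.15],[[-0.024,0,0],0,0.15]]'

```text
clock: 5.1
tcp_pos: [0.5311, -0.1074, 0.0815]
ee_rot: [0.102, 0.995, 0.0, -0.002]
force: [-3.8, 1.4, 6.6]
gripper_width: 0.0361
grip_force: 3.5
```

```bash
python3 w.py w5|grep lugtop; python3 red.py w5; python3 go.py .54 -.11 .08
```

```text
lugtop [344 302  25  30 543] 0.11470321724663454 ((549.5265502929688, -95.17018127441406), (10.612515449523926, 13.257874488830566), 84.96455383300781)
red z 7472 [0.083  0.0836 0.0841]
lug top x rel start back 570 [13.1 18.2 25. ] 0.11466692309226435
5.3 [ 0.5311 -0.1074  0.0816] 0.035870690797098044 [-3.53  0.75  6.15] [[-0.979, 0.203, -0.004], [0.203, 0.979, 0.001], [0.004, -0.0, -1.0]]
share [-0.0185 -0.0014  0.0031]
```

arm_command --targets '[[[-0.008,0,0],0,0.15],[[-0.016,0,0],0,0.15],[[-0.024,0,0],0,0.15],[[-0.032,0,0],0,0.15],[[-0.032,0,0],0,0.15]]'

```text
clock: 5.72
tcp_pos: [0.5467, -0.1107, 0.0815]
ee_rot: [0.102, 0.995, 0.0, -0.002]
force: [-3.2, 0.8, 6.8]
gripper_width: 0.0363
grip_force: 3.4
```

arm_command --targets '[[[-0.006,0,0],0,0.15],[[-0.006,0,0],0,0.15],[[-0.006,0,0],0,0.15]]'

```text
clock: 5.97
tcp_pos: [0.5493, -0.1112, 0.0814]
ee_rot: [0.102, 0.995, 0.0, -0.002]
force: [-4.3, 0.6, 5.4]
gripper_width: 0.0362
grip_force: 3.5
```

arm_command --targets '[[[-0.006,0,0],0,0.15],[[-0.006,0,0],0,0.15],[[-0.006,0,0],0,0.15]]'

```text
clock: 6.22
tcp_pos: [0.5521, -0.1118, 0.0814]
ee_rot: [0.102, 0.995, 0.0, -0.003]
force: [-4.4, 1.6, 6.4]
gripper_width: 0.0363
grip_force: 3.6
```

```bash
python3 w.py w6|grep lugtop; python3 red.py w6; python3 go.py .56 -.115 .08
```

```text
lugtop [344 303  25  29 543] 0.11470505261463629 ((570.588134765625, -99.48944854736328), (10.420153617858887, 13.618510246276855), 85.26757049560547)
red z 9560 [0.083  0.0835 0.0841]
lug top x rel start back 571 [34.5 39.9 46.6] 0.11467039443354787
6.4167 [ 0.5521 -0.1118  0.0814] 0.036122300795204315 [-4.39  1.18  5.03] [[-0.979, 0.203, -0.005], [0.203, 0.979, 0.001], [0.005, -0.0, -1.0]]
share [-0.0167 -0.0031  0.0028]
```

arm_command --targets '[[[-0.004,0,0],0,0.15],[[-0.004,0,0],0,0.15],[[-0.004,0,0],0,0.15]]'

```text
clock: 6.67
tcp_pos: [0.5527, -0.1119, 0.0814]
ee_rot: [0.102, 0.995, 0.0, -0.004]
force: [-7.9, 1.5, 9.7]
gripper_width: 0.0363
grip_force: 6.4
```

arm_command --targets '[[[-0.004,0,0],0,0.15],[[-0.004,0,0],0,0.15],[[-0.004,0,0],0,0.15]]'

```text
clock: 6.92
tcp_pos: [0.5527, -0.1119, 0.0813]
ee_rot: [0.102, 0.995, 0.0, -0.006]
force: [-13.3, 1.6, 14.8]
gripper_width: 0.0364
grip_force: 8.8
```

The bolt has stalled at its stop with the catch still held down. I'll ease the push, then lift straight up.

arm_command --targets '[[[0.006,0,0],0,0.15],[[0.006,0,-0.02],0,0.15],[[0.008,0,-0.05],0,0.15],[[0.01,0,-0.1],0,0.15],[[0.01,0,-0.15],0,0.15]]'

```text
clock: 7.33
tcp_pos: [0.5522, -0.1116, 0.157]
ee_rot: [0.102, 0.995, 0.001, -0.002]
force: [0.5, -0.2, -0.2]
gripper_width: 0.0365
grip_force: 0.0
```

arm_command --targets '[[[0.05,0,-0.07],0,0.15],[[0.1,0,-0.12],0,0.15],[[0.1,0,-0.12],0,0.15],[[0.1,0,-0.12],0,0.15],[[0.1,0,-0.12],0,0.15]]'

```text
clock: 7.75
tcp_pos: [0.5048, -0.102, 0.2166]
ee_rot: [0.102, 0.995, 0.0, 0.0]
force: [-1.0, -0.0, -0.5]
gripper_width: 0.0367
grip_force: 0.0
```

```bash
python3 w.py w7|grep -E "red|lugtop"; python3 red.py w7; python3 go.py .56 -.115 .08; python3 - <<'E'
import cv2; im=cv2.imread("pics/w7.png"); cv2.imwrite("pics/w7c.png",cv2.resize(im[120:380,200:480],None,fx=2,fy=2))
E
```

```text
red 3372 0.09502780422025867 ((522.2831420898438, -129.16883850097656), (27.45985984802246, 118.7874526977539), 77.84581756591797)
lugtop [332 259  22  13 279] 0.11472473858215813 ((572.6483154296875, -94.34330749511719), (19.82611656188965, 11.814236640930176), 79.53909301757812)
red z 3382 [0.0944 0.095  0.0956]
lug top x rel start back 290 [35.5 39.8 46.7] 0.11469393295258624
7.95 [ 0.5046 -0.102   0.2154] 0.03629218657946846 [ 0.14  0.43 -0.56] [[-0.979, 0.203, -0.002], [0.203, 0.979, 0.001], [0.002, 0.0, -1.0]]
share [-0.1144 -0.0032  0.2705]
```

View pics/w7c.png

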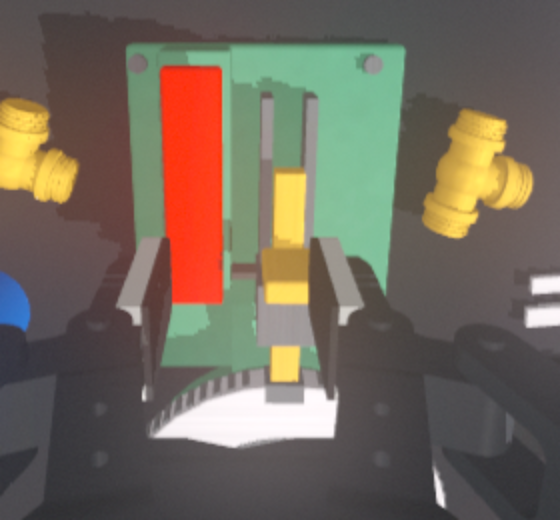

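The crop shows the lug up against the bridge at about (285,280), the bolt in the rim at (285,370), and the catch back up at its starting height. I'm handing the job in.

```bash
python3 -c "
from bench import arm; print(arm.finish_job())"
```

```text
the job is handed in; nothing more can be done
None
```

The bolt is fully home in the turntable's rim, the catch has sprung back up and should have locked it (I did not test the lock), the hand is clear, and the job is handed in at about 8 s; no verdict came back.

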